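# Fit the locating pin into its bore and lock it with the keeper

### The arm

A 6-joint arm with a two-finger parallel gripper is mounted at the origin on the work surface; the furniture and walls round the work are solid. World frame = base frame: x ahead of the robot, y to its left, z up, the work surface at z = 0. Lengths are in m, angles in rad, forces in N, time in s.
With the tool pointing down it reaches from about 0.35 to 0.975 m from the base axis. Payload 4.9 kg.
Tool frame: the origin (TCP) lies on the mounting face of the last link; the fingertips stand 173 mm ahead of it and the grasp point (between the pads) lies 155 mm ahead of it; z points along the fingers, y is the line along which they close (so a half turn about z gives the same grasp; the last joint's range is limited). The gripper opens to 85 mm and grips with 20 to 120 N. Pads are 22 mm wide; open, the fingers measure 114 mm over their backs; the gripper's body (76 mm by 85 mm) begins 54 mm behind the grasp point. The pads swing forward as they close: fully open they stand 13 mm farther back than shut.
Start: joints at [-1.329, 0.053, 1.613, -0, 1.476, -0.119], TCP at [0.221, -0.585, 0.405] pointing down, gripper open.
Joint ranges: [-3.01, 3.01], [-1.01, 2.22], [0.06, 2.58], [-1.02, 4.17], [0.09, 2.62], [-3.14, 3.14]. Speed limits (rad/s): [2.57, 2.57, 3.14, 3.14, 3.14, 3.14].

### API

Orientations are given as a rotation vector (axis times angle).
In Python, from station import monitor, eyes, finish_job gives the robot as it stands. The module is installed in compiled form; this text tells all that it offers.
- The arm moves only by the tool step_arm, never from a script. Its argument "commands" is a list of rows, each a list of 3 entries, a list of its own where there are three numbers: the opening in per cent of the stroke, from 0 (shut) to 100 (fully open), then the shift along the tool's x, y, z in mm, then the turn about the tool's z in degrees. In form: [[hand, [x, y, z], yaw], ...]. A call has 1 to 12 rows; each row is the pose to reach, as a shift and turn from the pose commanded when the call began, along the tool's axes at that moment; what a row does not reach only later rows make up. A row lasts 1/8 s, in which the tool goes at most 62.5 mm and 10.7 degrees, less where a joint would pass 70% of its speed; a pose out of reach is approached as far as the arm can. A call with a gripper value outside its range is refused whole. The fingers move at their own pace and stop on an object; "squeeze" is the grip in N (left out, the last holds). Time passes only in rows, so rows that repeat a pose let the fingers close. It gives the time, the measured TCP pose, the force, the opening and the grip force at its end, in the units of the state.
- monitor.get_obs(): the state, without advancing time (a new reading comes with each control period).
- eyes.get_image(name): name is "scene" or "top"; returns the picture (480x640x3 uint8, red, green, blue); there is no depth.
- eyes.camera_info(name): a dict with "camera_matrix" (3x3 intrinsics, pixels), "extrinsics" (4x4, takes a point from camera to world coordinates). Camera axes: x right, y down, z forward; pixel columns grow to the right and rows downward; lengths in m; the calibration is good to about 2 mm. A picture is of the moment at which its call begins. camera_info takes no time and is no camera call.
- finish_job(): hands the job in; it is judged then, once.
The state is a dict: "t": time; "q": joint angles; "dq": joint speeds; "effort": joint torques, N m; "tool_pos": TCP position; "tool_rot": TCP orientation; "contact_force": force on the tool from outside, world axes, zero at the start; "wrist_torque": the same for the moment, N m; "opening": finger opening in m; "grip_force": force on a finger pad.
Only numpy, scipy, OpenCV 4.12 (cv2) and the standard library are available. Lean on these libraries where they do the work, as an engineer would, in place of code of your own. Each camera call takes 0.05 s, during which the arm holds its last target. There are 200 camera calls.

### The job

Take the orange-handled locating pin out of its leaning rack and fit it into the bore of the blue housing: start it clearly leaning (10 to 20 degrees or so), with the low edge of its foot dipped into the bore, then straighten it and slide it fully home until its collar sits on the block. Then lock it by swinging the yellow keeper over the collar as far as it goes, and leave the pin and keeper alone without having disturbed the other things on the bench.

Things in the scene. Friction and masses are not known exactly. Their poses are not given: they have to be found in the camera images.
- pin: Loose pin, 0.4 kg. Origin: centre of its foot face; +z along it to the handle. Steel body 40 mm dia, z 0 to 55 mm (foot chamfer 2 mm); dark collar 56 mm dia, z 55 to 63; orange handle z 63 to 125, 30 mm along x, 26 mm along y (grip these flats). Starts 28 mm deep in the rack's socket, leaning with it (about 0.3 rad, handle toward rack -x; pin y = rack y). Draw it out along its axis.
- rack: Fixed leaning rack: a grey socket block on a dark base plate 110 mm (x) by 100 mm (y). Origin: near the middle of the base's underside, on the bench; z up. The 42 mm square socket leans 0.28 rad from vertical toward -x; the block's top is at most 70 mm above the bench.
- housing: Fixed blue housing block, 88 mm (x) by 150 mm (y), flat top 70 mm above the bench, on a dark base plate 104 by 160 by 10 mm. Origin: centre of its underside, on the bench; z up. Its bore is at x = 0, y = -35 mm, the keeper's hinge at x = 0, y = +25 mm.
- bore_mouth (a point): Centre of the bore's mouth, on the housing's top, 70 mm above the bench. Upright blind bore, 42 mm in diameter. With the pin fully home its collar rests on the housing's top and its foot is 55 mm below the mouth; any turn of the pin about its own axis will do.
- keeper (a joint): Yellow bar, 18 mm wide, on an upright hinge; rad. 0 = shut at its stop, nose toward the bore (housing -y) over the collar's edge. Positive = open, anticlockwise from above (starts 0.9 to 1.3: nose toward housing +x, knob toward -x; limit 1.6). Underside 11 mm above the housing's top; nose ends 37 mm from the hinge. Stiff (0.06 N m): stays where left, 1 to 3 N at the knob moves it.
- keeper_hinge (a point): On the keeper's upright hinge axis, level with the housing's top, 60 mm from the bore's axis. The pivot screw's top is 23 mm above the housing's top.
- keeper_knob (a point): Middle of the keeper's black upright knob, 14 mm in diameter (18 mm ball on top), 42 mm from the hinge on the side away from the nose. This point is 111 mm above the bench; the knob spans 89 to 132 mm above the bench. Push it sideways with closed fingers.
- masking_tape: Bystander: roll of green masking tape, 98 mm across, 25 mm high, lying flat; origin at the centre of its underside. Do not disturb.
- oil_can: Bystander: small red oil can with a bent spout, 72 by 93 by 163 mm; origin at its underside. Do not disturb.
Not all that is in view belongs to the job. There is more than one size of the pin; the job needs the larger.

How it is judged:
On the way, in this order (a step that is already met when the one before it is completed fails the run):
1. the pin leans 7 degrees or more with the low edge of its foot dipped into the bore (angle between pin's own z axis and vertical between 0.12 and 0.8 rad and z of pin in the frame of housing below 0.071 m and horizontal distance between pin and bore_mouth below 0.012 m), for 0.1 s.
2. the pin is upright and fully home in the bore, its collar on the block (z of pin in the frame of housing below 0.0178 m and angle between pin's own z axis and vertical below 0.06 rad and horizontal distance between pin and bore_mouth below 0.004 m), for 0.2 s.
At the end, for the whole second after the job is handed in: The pin stands upright (within 0.06 rad) and fully home in the bore (collar within 2.8 mm of the block's top, foot within 4 mm of the bore's axis), the keeper is shut over its collar (joint under 0.15 rad), and both are at rest (all of step 2 and value of joint keeper below 0.15 rad and linear speed of pin below 0.02 m/s and velocity of joint keeper below 0.05 rad/s); the robot touches nothing.
It fails at once if a bystander (tape roll or oil can) is moved more than 25 mm (distance of any of masking_tape, oil_can from where it was at the start of the episode above 0.025 m).
It also fails if it takes over 64 s, if anything falls off the work surface, if the arm or the gripper's body presses on something with over 40 N, if the wrist force passes 120 N, or if a joint passes its speed limit or range.

## Working session

There is one attempt and no reset: what is moved stays moved. The work goes in short steps, Python scripts to look and compute and a tool call to move; the robot and the scene stay as the last step left them, time stands still between calls to the robot, and variables do not carry over. Pictures are saved under pics/ and viewed, at most 10 in all, crops included, and the job is handed in when it is done.

Besides the shell and the picture viewer there is one more tool, called as name(argument=value, ...) on one line, values as JSON. step_arm: Moves the arm, as the interface text tells. Its arguments: {"type":"object","properties":{"commands":{"type":"array"},"squeeze":{"type":"number"}},"required":["commands"]}

```bash
mkdir -p pics; python3 - <<'E'
from station import monitor, eyes
import cv2, numpy as np
np.set_printoptions(precision=4,suppress=True)
for n in("scene","top"):
    im=eyes.get_image(n); cv2.imwrite(f"pics/{n}0.png",im[:,:,::-1])
    c=eyes.camera_info(n); print(n,c["camera_matrix"],c["extrinsics"])
print(monitor.get_obs())
E
```

```text
scene [[532.2435   0.     323.6422]
 [  0.     532.2435 239.0311]
 [  0.       0.       1.    ]] [[-0.786  -0.4016  0.4699 -0.0499]
 [-0.6181  0.5159 -0.593   0.5179]
 [-0.0043 -0.7566 -0.6538  0.8187]
 [ 0.      0.      0.      1.    ]]
top [[623.1425   0.     324.3996]
 [  0.     623.1425 236.1984]
 [  0.       0.       1.    ]] [[ 0.002  -0.9989  0.0473  0.4276]
 [-0.9999 -0.0026 -0.0141 -0.1264]
 [ 0.0142 -0.0473 -0.9988  1.534 ]
 [ 0.      0.      0.      1.    ]]
{'t': 0.1, 'q': array([-1.329 ,  0.0533,  1.6141, -0.    ,  1.476 , -0.119 ]), 'dq': array([-0.0017, -0.0026, -0.0025, -0.0002,  0.0007,  0.0007]), 'effort': array([  0.0001, -39.4901, -37.1364,  -0.0001,   0.0039,   0.    ]), 'tool_pos': array([ 0.2206, -0.5845,  0.4036]), 'tool_rot': array([-3.0888, -0.5633,  0.0002]), 'contact_force': array([-0.095 ,  0.4774, -0.8863]), 'wrist_torque': array([-0.0322, -0.0122,  0.0819]), 'grip_force': 0.0, 'opening': 0.08574487769856451}
```

View pics/scene0.png

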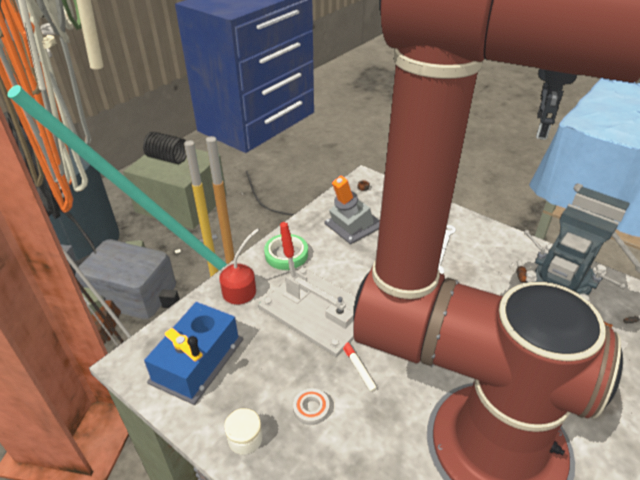

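View pics/top0.png

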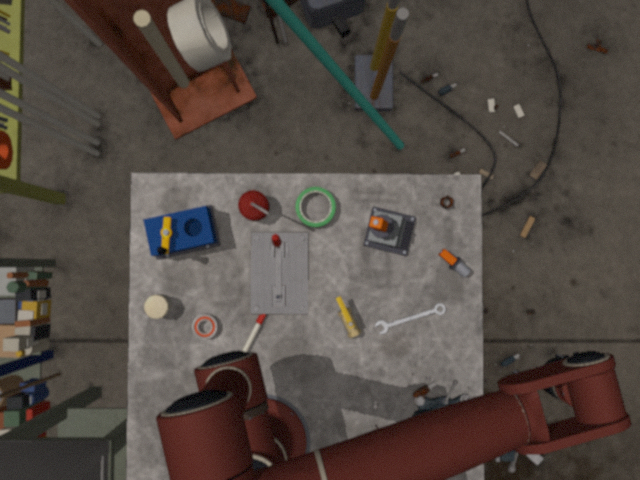

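The scene view shows the pin in its rack at about (345,190), the housing at (195,350) and a red toggle clamp beside them. The top view shows the rack at (390,230), the housing at (182,230) with the bore at (193,227), and a small decoy pin at (455,262). I'll zoom in on these.

```bash
python3 - <<'E'
import cv2, numpy as np
s=cv2.imread("pics/scene0.png"); t=cv2.imread("pics/top0.png")
def c(im,x,y,w=80,h=60): return cv2.resize(im[y:y+h,x:x+w],(400,300),interpolation=cv2.INTER_CUBIC)
a=np.vstack([np.hstack([c(t,142,200),c(t,350,195)]),np.hstack([cv2.resize(s[296:401,130:270],(400,300),interpolation=cv2.INTER_CUBIC),c(s,310,175,93,70)])])
cv2.imwrite("pics/crops.png",a)
E
```

```text
(no output)
```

View pics/crops.png

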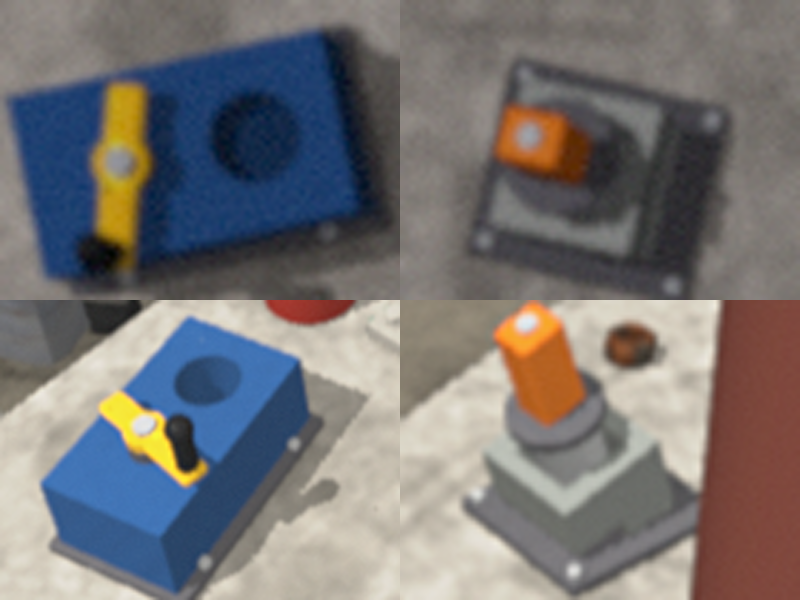

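The crops give me these features: bore centre at top px (193,227.4), pivot screw at (166.2,232), knob at about (162,250), handle-top dot at (375.6,222) and the rack screws. Next I refine them and triangulate.

```bash
cat > h.py <<'E'
from station import monitor, eyes
import cv2, numpy as np
np.set_printoptions(precision=4,suppress=True)
C={n:eyes.camera_info(n) for n in("scene","top")}
def ray(n,p):
    K,E=C[n]["camera_matrix"],C[n]["extrinsics"]
    d=E[:3,:3]@np.linalg.solve(K,[p[0],p[1],1.]); return E[:3,3],d/np.linalg.norm(d)
def plane(n,p,z):
    o,d=ray(n,p); return o+d*(z-o[2])/d[2]
def tri(ps,pt):
    A=np.zeros((3,3));b=np.zeros(3);R=[ray("scene",ps),ray("top",pt)]
    for o,d in R: M=np.eye(3)-np.outer(d,d);A+=M;b+=M@o
    x=np.linalg.solve(A,b); return x,[np.linalg.norm(np.cross(x-o,d))*1000 for o,d in R]
def proj(n,X):
    K,E=C[n]["camera_matrix"],C[n]["extrinsics"]
    p=K@(E[:3,:3].T@(np.asarray(X)-E[:3,3])); return p[:2]/p[2]
def big(mask):
    c,_=cv2.findContours(mask.astype(np.uint8),cv2.RETR_EXTERNAL,cv2.CHAIN_APPROX_NONE); return max(c,key=cv2.contourArea)
def grey(im,p,r=4):   # centroid of bright, unsaturated spot near p
    x,y=np.round(p).astype(int);w=im[y-r:y+r+1,x-r:x+r+1].astype(float)
    v=w.min(2);v=np.clip(v-np.percentile(v,70),0,None);Y,X=np.mgrid[-r:r+1,-r:r+1]
    return np.array([x+(v*X).sum()/v.sum(),y+(v*Y).sum()/v.sum()])
E
python3 - <<'E'
from h import *
I={n:cv2.imread(f"pics/{n}0.png") for n in C}
# scene crops: housing scale 400/140, rack 400/93
S=lambda x,y:(130+x*.35,296+(y-300)*.35)
R=lambda x,y:(310+(x-400)*93/400,175+(y-300)*70/300)
T=lambda x,y:(142+x/5,200+y/5); T2=lambda x,y:(350+(x-400)/5,195+y/5)
ps,pt=grey(I["scene"],S(145,424),3),grey(I["top"],T(121,160),3); print("screw",ps,pt,tri(ps,pt))
ps,pt=grey(I["scene"],R(527,323),3),grey(I["top"],T2(528,135),3); print("dot",ps,pt,tri(ps,pt))
d=[grey(I["top"],T2(*p),3) for p in((525,75),(712,120),(674,287),(484,240))]
P=np.array([plane("top",p,.01) for p in d]);print("rackscrews",P[:,:2],P.mean(0))
e=[P[1]-P[0],P[2]-P[3],P[1]-P[2],P[0]-P[3]]; print([ (np.linalg.norm(v),np.degrees(np.arctan2(v[1],v[0]))) for v in e])
# bore
for n,c,box in(("top",(193,227.4),13),("scene",S(208,380),16)):
    x,y=np.round(c).astype(int);w=I[n][y-box:y+box+1,x-box:x+box+1]
    hsv=cv2.cvtColor(w,cv2.COLOR_BGR2HSV);thr=(np.median(hsv[...,2][:3])+hsv[...,2].min())/2+15
    for k in(0,):
        m=(hsv[...,2]<thr);cc=big(m)
        M=cv2.fitEllipse(cv2.convexHull(cc));print(n,"bore",M,thr); q=np.array(M[0])+[x-box,y-box];print(q,plane(n,q,.07))
# housing top: blue bright
for n in C:
    h=cv2.cvtColor(I[n],cv2.COLOR_BGR2HSV);m=(h[...,0]>100)&(h[...,0]<118)&(h[...,1]>150)&(h[...,2]>(110))
    m[:190]=0
    if n=="top": m[:,300:]=0
    else: m[:,260:]=0;m[:290]=0
    c=cv2.convexHull(big(m));a=cv2.approxPolyDP(c,4,True)[:,0].astype(float);print(n,a.tolist(),np.array([plane(n,p,.07)[:2] for p in a]))
E
```

```text
screw [179.871  338.5806] [164.951  231.7794] (array([0.5038, 0.2191, 0.0962]), [np.float64(1.7060319681914795), np.float64(1.7060319681914922)])
dot [338.8908 179.8598] [375.2554 221.6793] (array([ 0.5244, -0.2596,  0.1549]), [np.float64(1.3867359850581211), np.float64(1.3867359850582104)])
rackscrews [[ 0.5603 -0.2743]
 [ 0.5444 -0.3634]
 [ 0.4615 -0.3433]
 [ 0.485  -0.2515]] [ 0.5128 -0.3081  0.01  ]
[(np.float64(0.09053909410369416), np.float64(-100.14688370848397)), (np.float64(0.0947468141134745), np.float64(-104.37245338670178)), (np.float64(0.08528457033974043), np.float64(-13.67733949969774)), (np.float64(0.07868140510811213), np.float64(-16.86308647061154))]
top bore ((12.216265678405762, 12.933406829833984), (17.812732696533203, 18.07944679260254), 171.80027770996094) 87.0
[192.2163 226.9334] [0.5179 0.1632 0.07  ]
scene bore ((13.329030990600586, 16.562091827392578), (15.550713539123535, 18.489294052124023), 83.3727798461914) 125.0
[200.329  324.5621] [0.518  0.1631 0.07  ]
scene [[165.0, 338.0], [200.0, 360.0], [191.0, 397.0], [151.0, 377.0], [145.0, 360.0]] [[0.5442 0.2226]
 [0.4595 0.2163]
 [0.4165 0.2739]
 [0.4978 0.2895]
 [0.5336 0.2742]]
top [[160.0, 217.0], [159.0, 244.0], [152.0, 253.0], [145.0, 220.0]] [[0.541  0.2388]
 [0.4776 0.2403]
 [0.4565 0.2563]
 [0.5339 0.2738]]
```

```bash
cat >> h.py <<'E'
from scipy.spatial.transform import Rotation as Rn
def go(tgt,ydir=None):  # print tool-frame shift (mm) and yaw (deg) from measured pose to a target grasp point
    o=monitor.get_obs();R=Rn.from_rotvec(o["tool_rot"]).as_matrix()
    g=o["tool_pos"]+.155*R[:,2];d=R.T@(np.asarray(tgt)-g)*1000
    a=np.degrees(np.arctan2(R[1,1],R[0,1])); s="" if ydir is None else ((a-ydir+90)%180-90)
    print("t",o["t"],"grasp",g,"ydir",a,"shift",d,"yaw",s)
E
python3 - <<'E'
from h import *
go((.5225,-.2677,.25),-13.5)
# lean estimate: orange handle axis in top & scene, check predicted axis points
dot=np.array([.5244,-.2596,.1549])
for th in(.25,.3,.35):
    a=np.array([np.sin(th)*.233,np.sin(th)*.972,np.cos(th)])
    print(th,[proj(n,dot-a*s) for s in(.062,.070,.125) for n in("scene","top")])
E
```

```text
t 0.1 grasp [ 0.2205 -0.5842  0.2486] ydir -69.32886635069397 shift [ 394.2948 -189.5613   -0.9871] yaw -55.82886635069397
0.25 [array([343.077 , 199.3407]), array([379.5543, 225.5319]), array([343.6742, 201.7472]), array([380.0379, 225.946 ]), array([347.6258, 217.6715]), array([383.2285, 228.6778])]
0.3 [array([344.0888, 198.5544]), array([380.8427, 225.8116]), array([344.8103, 200.862 ]), array([381.4853, 226.2605]), array([349.5818, 216.122 ]), array([385.7262, 229.2228])]
0.35 [array([345.0852, 197.7242]), array([382.1202, 226.083 ]), array([345.9291, 199.9279]), array([382.9206, 226.5656]), array([351.5067, 214.4926]), array([388.2067, 229.7528])]
```

step_arm(commands=[[100,[56,-27,0],-8],[100,[112,-54,0],-16],[100,[168,-81,0],-24],[100,[224,-108,0],-32],[100,[280,-135,0],-40],[100,[336,-162,0],-48],[100,[394,-189.5,0],-55.8],[100,[394,-189.5,0],-55.8],[100,[394,-189.5,0],-55.8],[100,[394,-189.5,0],-55.8]], squeeze=30)

```text
t: 1.35
tool_pos: [0.5216, -0.2693, 0.4044]
tool_rot: [-2.469, -1.942, 0.001]
contact_force: [-0.9, -0.6, 0.4]
opening: 0.0853
grip_force: 0.0
```

```bash
python3 - <<'E'
from h import *
go((.5225,-.2677,.125),-13.5)
print(monitor.get_obs()["q"])
im=eyes.get_image("top"); sc=eyes.get_image("scene")
def c(im,x,y,w=120,h=90): return cv2.resize(im[y:y+h,x:x+w,::-1],(400,300),interpolation=cv2.INTER_CUBIC)
cv2.imwrite("pics/pre.png",np.hstack([c(im,320,170),c(sc,280,110,160,120)]))
E
```

```text
t 1.35 grasp [ 0.5215 -0.2693  0.2494] ydir -13.645167614629292 shift [  1.84     0.6276 124.4397] yaw -0.14516761462928685
[-0.6033 -0.0365  1.7031 -0.0003  1.4755 -0.3651]
```

View pics/pre.png

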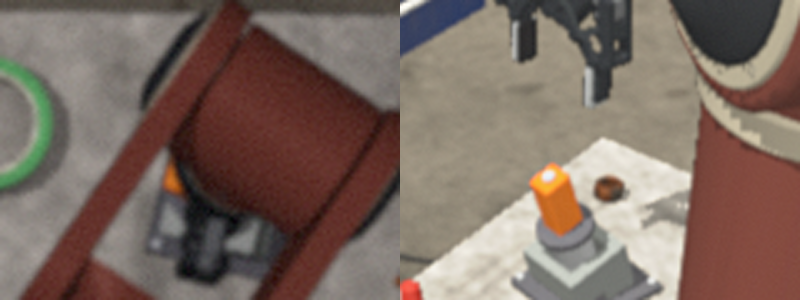

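The open fingers hang over the pin, one on each side of its handle. Going down to grip.

step_arm(commands=[[100,[1.8,0.6,30],0],[100,[1.8,0.6,60],0],[100,[1.8,0.6,90],0],[100,[1.8,0.6,110],0],[100,[1.8,0.6,124],0],[100,[1.8,0.6,124],0],[20,[1.8,0.6,124],0],[20,[1.8,0.6,124],0],[10,[1.8,0.6,124],0],[10,[1.8,0.6,124],0],[10,[1.8,0.6,124],0],[10,[1.8,0.6,124],0]], squeeze=30)

```text
t: 2.95
tool_pos: [0.5236, -0.2668, 0.2814]
tool_rot: [2.467, 1.944, 0.0]
contact_force: [-0.9, 1.1, 4.4]
opening: 0.0254
grip_force: 34.0
```

```bash
python3 - <<'E'
from h import *
go((.5225,-.2677,.125),-13.5)
o=monitor.get_obs();R=Rn.from_rotvec(o["tool_rot"]).as_matrix();print(R.T@np.array([.296*.233,.296*.972,.956])*60, o["contact_force"],o["wrist_torque"])
E
```

```text
t 2.95 grasp [ 0.5237 -0.2669  0.1264] ydir -13.5260395280388 shift [-1.0801 -0.9388  1.406 ] yaw -0.026039528038793947
[ 17.7387   0.0244 -57.364 ] [-0.904   1.1383  4.3625] [ 0.1554  0.254  -0.0378]
```

step_arm(commands=[[10,[0,0,0],0],[10,[2,0,-7],0],[10,[4,0,-14],0],[10,[6.2,0,-21],0],[10,[8.3,0,-28],0],[10,[10.4,0,-35],0],[10,[13,0,-44],0],[10,[17,0,-60],0],[10,[17,0,-90],0],[10,[17,0,-130],0],[10,[17,0,-180],0],[10,[17,0,-220],0]], squeeze=60)

```text
t: 4.45
tool_pos: [0.5271, -0.2498, 0.5043]
tool_rot: [2.465, 1.943, 0.002]
contact_force: [0.4, -0.3, -3.4]
opening: 0.0256
grip_force: 59.5
```

```bash
python3 - <<'E'
from h import *
go((.518,.163,.345),-13.5)
print(monitor.get_obs()["contact_force"])
sc=eyes.get_image("scene"); cv2.imwrite("pics/s1raw.png",sc[:,:,::-1])
p=proj("scene",(.523,-.2677,.30)).astype(int);print(p)
x,y=max(p[0]-80,0),max(p[1]-60,0)
cv2.imwrite("pics/s1.png",cv2.resize(sc[y:y+120,x:x+160,::-1],(800,600),interpolation=cv2.INTER_CUBIC))
E
```

```text
t 4.45 grasp [ 0.5275 -0.25    0.3493] ydir -13.519030391736669 shift [ 399.3494 -105.8435    3.737 ] yaw -0.019030391736663432
[ 0.4402 -0.3375 -3.4268]
[342 118]
```

View pics/s1.png

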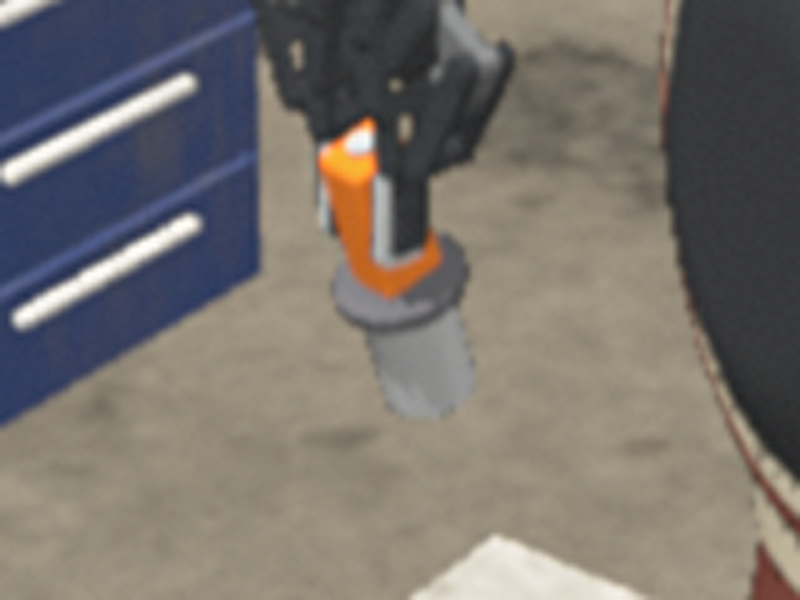

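The pin is held by its flats and clear of the rack, still leaning. Handle dot is at about px (333,86) and the foot centre at about (348,137).

```bash
python3 - <<'E'
from h import *
sc=cv2.imread("pics/s1raw.png"); d=grey(sc,(333.4,86.4),2);print(d)
o=monitor.get_obs();R=Rn.from_rotvec(o["tool_rot"]).as_matrix();g=o["tool_pos"]+.155*R[:,2]
# lean plane through g spanned by tool x, z
O,r=ray("scene",d);n=R[:,1];D=O+r*((g-O)@n)/(r@n);print("dot rel grasp tool xyz mm",R.T@(D-g)*1000)
for th in(.24,.28,.32,.36):
    a=np.sin(th)*R[:,0]-np.cos(th)*R[:,2]
    F=D-.125*a; e=[F+.02*(np.cos(t)*R[:,1]+np.sin(t)*np.cross(a,R[:,1])) for t in np.arange(0,6.28,.1)]
    P=np.array([(proj("scene",q)-[262,58])*5 for q in e]);
    print(th,(proj("scene",F)-[262,58])*5,"L",P[P[:,0].argmin()],"R",P[P[:,0].argmax()],"B",P[P[:,1].argmax()],R.T@(F-g)*1000)
E
```

```text
[333.7344  85.5156]
dot rel grasp tool xyz mm [  3.6604   0.     -20.1014]
0.24 [410.2783 391.5349] L [363.0239 398.9392] R [457.8185 385.3817] B [399.1684 423.537 ] [-26.0525   0.     101.3158]
0.28 [419.2328 385.1183] L [372.2901 393.6729] R [466.512  377.8364] B [408.5027 418.1971] [-30.8841   0.     100.0305]
0.32 [428.0777 378.3554] L [381.4767 388.0314] R [475.067  369.9708] B [417.7621 412.4796] [-35.6604  -0.      98.553 ]
0.36 [436.8029 371.2552] L [390.5729 382.0232] R [483.4737 361.7946] B [426.9359 406.3933] [-40.3739  -0.      96.8857]
```

```bash
python3 - <<'E'
from h import *
o=monitor.get_obs();R=Rn.from_rotvec(o["tool_rot"]).as_matrix();g=o["tool_pos"]+.155*R[:,2];n=R[:,1]
for nm,p in(("dot",(357,142)),("collar",(400.5,281)),("foot",(430,392.5))):
    O,r=ray("scene",np.array(p)/5-.4+[262,58]);print(nm,R.T@(O+r*((g-O)@n)/(r@n)-g)*1000)
E
```

```text
dot [  5.4575  -0.     -19.6483]
collar [-18.0646  -0.      46.7852]
foot [-35.8474  -0.     104.4099]
```

```bash
python3 - <<'E'
from h import *
go((.5256,.1946,.35),-13.5)
E
```

```text
t 4.5 grasp [ 0.529  -0.251   0.3563] ydir -13.5164953503085 shift [ 432.4604 -107.5619    3.2079] yaw -0.01649535030850302
```

step_arm(commands=[[10,[30,-7.5,0],0],[10,[75,-19,0],0],[10,[120,-30,0],0],[10,[165,-41,0],0],[10,[210,-52,0],0],[10,[255,-63,0],0],[10,[300,-75,0],0],[10,[345,-86,0],0],[10,[390,-97,0],0],[10,[418,-104,0],0],[10,[432,-107.5,0],0],[10,[432,-107.5,0],0]])

```text
t: 6.0
tool_pos: [0.5237, 0.1953, 0.5006]
tool_rot: [2.466, 1.946, -0.001]
contact_force: [0.3, 0.5, -3.2]
opening: 0.0257
grip_force: 59.5
```

```bash
python3 - <<'E'
from h import *
go((.5256,.1946,.215),-13.5)
E
```

```text
t 6.0 grasp [0.5237 0.1952 0.3456] ydir -13.462641371577833 shift [ -0.1069   1.9889 130.6055] yaw 0.03735862842216875
```

step_arm(commands=[[10,[0,2,30],0],[10,[0,2,60],0],[10,[0,2,90],0],[10,[0,2,115],0],[10,[0,2,130],0],[10,[0,2,130],0],[10,[0,2,130],0]])

```text
t: 6.88
tool_pos: [0.5263, 0.1943, 0.3722]
tool_rot: [2.467, 1.943, 0.003]
contact_force: [0.3, -0.4, -2.5]
opening: 0.0255
grip_force: 59.4
```

```bash
python3 - <<'E'
from h import *
go((.5256,.1946,.215),-13.5)
sc=eyes.get_image("scene");t=eyes.get_image("top"); cv2.imwrite("pics/s2raw.png",sc[:,:,::-1]);cv2.imwrite("pics/t2raw.png",t[:,:,::-1])
a=cv2.resize(sc[230:380,120:270,::-1],(600,600),interpolation=cv2.INTER_CUBIC)
b=cv2.resize(t[185:265,150:230,::-1],(200,200),interpolation=cv2.INTER_CUBIC)
b=np.vstack([b,np.zeros((400,200,3),np.uint8)])
cv2.imwrite("pics/s2.png",np.hstack([a,b]))
E
```

```text
t 6.875 grasp [0.5266 0.1943 0.2172] ydir -13.55311285218775 shift [ 0.0358 -1.0852  2.2005] yaw -0.05311285218775197
```

View pics/s2.png

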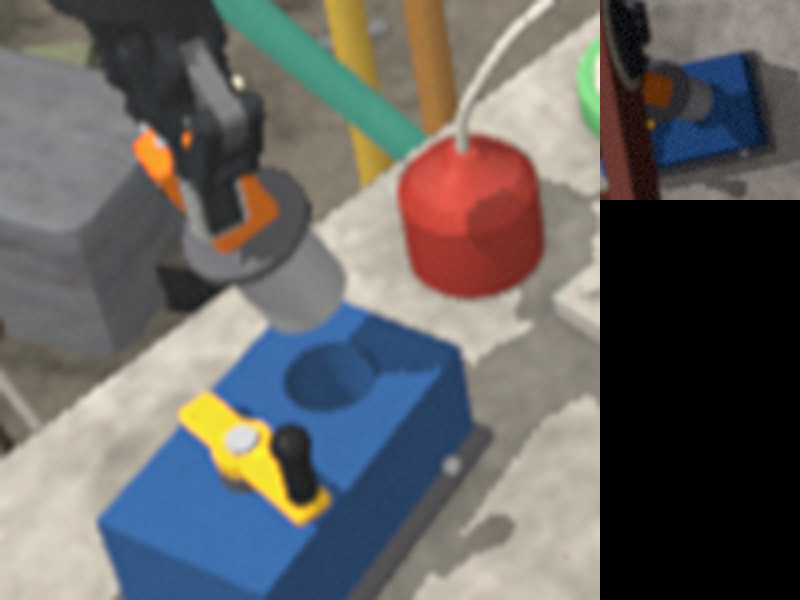

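The pin hangs leaning over the housing. Foot centre is at about px (196.6,305.4), the bore mouth at about (202.2,323.9), and the oil can is clear.

```bash
python3 - <<'E'
from h import *
print("bore scene",plane("scene",(202.2,323.9),.07))
for z in(.07,):
  B=np.array([.518,.163,z]);print("proj",proj("scene",B),proj("top",B))
o=monitor.get_obs();R=Rn.from_rotvec(o["tool_rot"]).as_matrix();g=o["tool_pos"]+.155*R[:,2];n=R[:,1]
for nm,p in(("collar",(248,226)),("foot",(308,303))):
    O,r=ray("scene",np.array(p)/4-.4+[120,230]);X=O+r*((g-O)@n)/(r@n);print(nm,X,R.T@(X-g)*1000)
# bore rim in the first clean pictures: profiles through the centre
for n,c in(("top",(192.5,227)),("scene",(201.5,324))):
    im=cv2.imread(f"pics/{n}0.png");print(n,"row",im[int(c[1]),int(c[0])-15:int(c[0])+16,0],"col",im[int(c[1])-14:int(c[1])+15,int(c[0]),0])
E
```

```text
bore scene [0.5165 0.16   0.07  ]
proj [200.3971 324.5268] [192.2952 226.8811]
collar [0.5228 0.1778 0.1789] [-17.2182  -0.      38.4998]
foot [0.5189 0.1609 0.1192] [-34.6418  -0.      98.2079]
top row [ 99 110 105 110 110 102  90  66  46  40  47  47  60  68  74  71  71  67
  72  64  65  74  68  74  83  99 107 112 105 108 110] col [109 109 110 109  99  81  58  43  54  55  65  73  71  67  71  73  69  71
  72  68  70  68  68  86 101 105 106 107 111]
scene row [178 177 177 175 160 120  95  96  99 101 103 104 106 105 105 105 105 108
 118 124 127 130 133 134 136 138 136 141 161 175 179] col [182 181 180 181 180 161 127 113 114 114 109 107 105 104 105 105 103 104
 105 106 104 108 126 157 175 175 177 178 176]
```

step_arm(commands=[[10,[-3,-2,10],0],[10,[-3,-2,20],0],[10,[-3,-2,30],0],[10,[-3,-2,38],0],[10,[-3,-2,42],0],[10,[-3,-2,44],0],[10,[-3,-2,44],0]])

```text
t: 7.85
tool_pos: [0.5233, 0.1921, 0.3268]
tool_rot: [2.468, 1.944, 0.0]
contact_force: [-0.3, -0.7, -3.7]
opening: 0.0252
grip_force: 59.6
```

```bash
cat > loc.py <<'E'
from h import *
def where(foot=98):
    o=monitor.get_obs();R=Rn.from_rotvec(o["tool_rot"]).as_matrix();g=o["tool_pos"]+.155*R[:,2]
    d=R.T@(np.array([.517,.1613,.07])-g)*1000
    print("t %.2f"%o["t"],"bore mouth rel grasp (tool mm)",d,"F",R.T@o["contact_force"],"M",R.T@o["wrist_torque"])
E
python3 -c "from loc import *;where()"
```

```text
t 7.85 bore mouth rel grasp (tool mm) [-31.3918   1.0621 101.8123] F [-0.7461 -0.1729  3.7299] M [-0.0189  0.0554 -0.0428]
```

step_arm(commands=[[10,[0,1,0],0],[10,[0,1,2],0],[10,[0,1,3],0],[10,[0,1,4],0],[10,[0,1,5],0],[10,[0,1,5],0]])

```text
t: 8.6
tool_pos: [0.5241, 0.1918, 0.3215]
tool_rot: [-2.468, -1.944, 0.0]
contact_force: [0.7, 0.5, -3.3]
opening: 0.0256
grip_force: 59.6
```

```bash
python3 - <<'E'
from loc import *
where()
sc=eyes.get_image("scene"); cv2.imwrite("pics/s3raw.png",sc[:,:,::-1])
cv2.imwrite("pics/s3.png",cv2.resize(sc[255:355,140:260,::-1],(720,600),interpolation=cv2.INTER_CUBIC))
E
```

```text
t 8.60 bore mouth rel grasp (tool mm) [-31.2753   0.2881  96.5387] F [0.6343 0.5911 3.318 ] M [-0.016   0.0563 -0.0373]
```

View pics/s3.png

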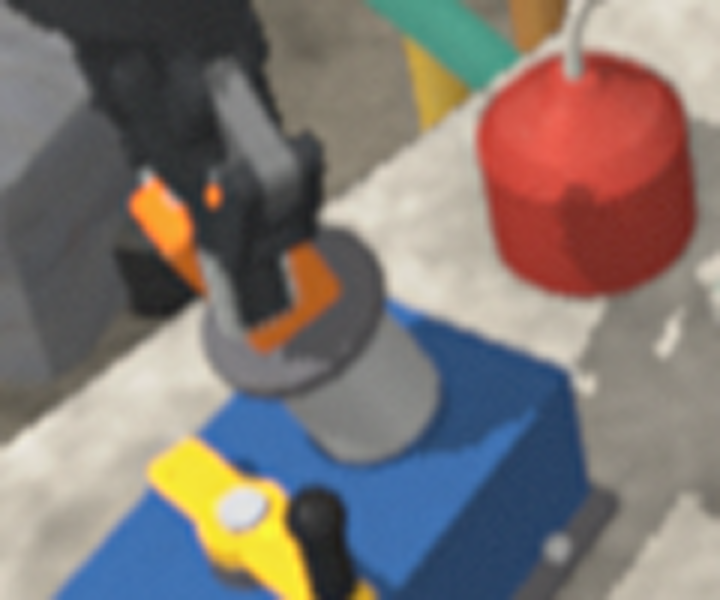

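Foot's lower outline now coincides with the bore mouth (crop centre (379,411) against bore (374,415)), with no contact yet. Lowering gently.

step_arm(commands=[[10,[0,0,1],0],[10,[0,0,2],0],[10,[0,0,3],0],[10,[0,0,3],0]])

```text
t: 9.15
tool_pos: [0.5241, 0.1918, 0.3185]
tool_rot: [-2.468, -1.944, 0.0]
contact_force: [-0.3, -0.3, -3.0]
opening: 0.0254
grip_force: 59.6
```

```bash
python3 -c "from loc import *;where()"
```

```text
t 9.15 bore mouth rel grasp (tool mm) [-31.2576   0.2952  93.5309] F [-0.3909 -0.1639  3.0008] M [ 0.0153  0.1262 -0.0172]
```

step_arm(commands=[[10,[0,0,1],0],[10,[0,0,2],0],[10,[0,0,3],0],[10,[0,0,3],0]])

```text
t: 9.65
tool_pos: [0.5241, 0.1917, 0.3156]
tool_rot: [2.468, 1.944, -0.0]
contact_force: [-0.7, -1.0, -2.9]
opening: 0.0255
grip_force: 59.6
```

```bash
python3 -c "from loc import *;where()"
```

```text
t 9.65 bore mouth rel grasp (tool mm) [-31.225    0.2029  90.5884] F [-1.1815 -0.4763  2.854 ] M [-0.0021  0.0646 -0.0327]
```

step_arm(commands=[[10,[0,0,1],0],[10,[0,0,2],0],[10,[0,0,3],0],[10,[0,0,3],0]])

```text
t: 10.15
tool_pos: [0.5243, 0.1916, 0.3128]
tool_rot: [2.467, 1.944, -0.0]
contact_force: [0.2, -3.0, -0.7]
opening: 0.0252
grip_force: 59.7
```

```bash
python3 - <<'E'
from loc import *
where()
sc=eyes.get_image("scene"); cv2.imwrite("pics/s4raw.png",sc[:,:,::-1])
cv2.imwrite("pics/s4.png",cv2.resize(sc[255:355,140:260,::-1],(720,600),interpolation=cv2.INTER_CUBIC))
E
```

```text
t 10.15 bore mouth rel grasp (tool mm) [-30.9596  -0.0995  87.8517] F [-2.8498  0.9035  0.6865] M [-0.1436 -0.5095  0.038 ]
```

View pics/s4.png

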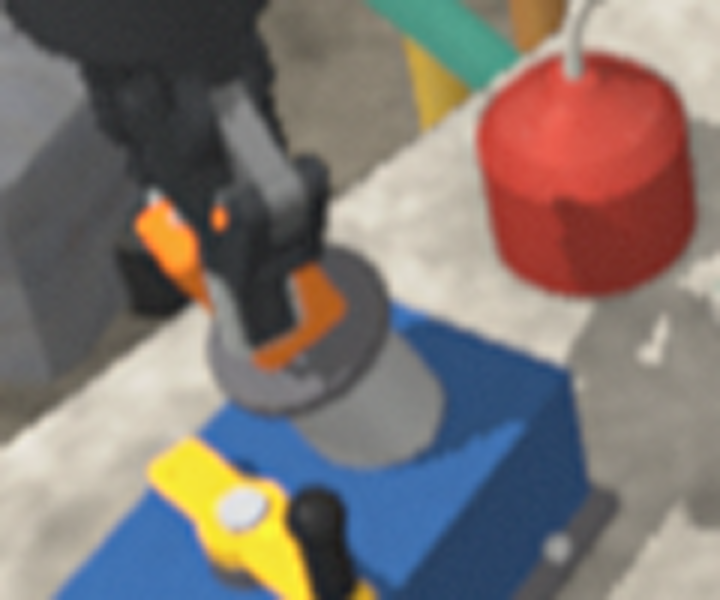

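The foot is dipped: its outline is now cut off by the bore rim (bottom at y≈466) and there is light contact on the keeper side. Checking the depth.

```bash
python3 - <<'E'
from loc import *
o=monitor.get_obs();R=Rn.from_rotvec(o["tool_rot"]).as_matrix();g=o["tool_pos"]+.155*R[:,2];n=R[:,1]
for nm,p,dz in(("foot s3",(379,411),.0087),("collar s3",(295,312),.0087),("collar s4",(301,331),0)):
    O,r=ray("scene",np.array(p)/6-.4+[140,255]);X=O+r*((g-O)@n)/(r@n);print(nm,X,R.T@(X-g)*1000-[0,0,dz*1000])
E
```

```text
foot s3 [0.5164 0.1585 0.0709] [-33.8375  -0.      78.2767]
collar s3 [0.5205 0.1756 0.1276] [-16.3366   0.      21.524 ]
collar s4 [0.5204 0.1752 0.1192] [-16.6762  -0.      38.6692]
```

step_arm(commands=[[10,[-1,0,0],0],[10,[-1.5,0,1],0],[10,[-1.5,0,2],0],[10,[-1.5,0,2],0]], squeeze=25)

```text
t: 10.7
tool_pos: [0.5238, 0.1904, 0.3106]
tool_rot: [2.468, 1.944, 0.0]
contact_force: [0.2, -0.4, -2.5]
opening: 0.0254
grip_force: 59.6
```

```bash
python3 -c "from loc import *;where()"
```

```text
t 10.70 bore mouth rel grasp (tool mm) [-29.8897   0.1237  85.6233] F [-0.3243  0.2531  2.465 ] M [-0.1702 -0.1048 -0.0438]
```

step_arm(commands=[[10,[0,0,1],0],[10,[0,0,2],0],[10,[0,0,3],0],[10,[0,0,3],0]], squeeze=25)

```text
t: 11.2
tool_pos: [0.524, 0.1902, 0.3083]
tool_rot: [2.467, 1.944, 0.001]
contact_force: [0.5, -2.3, 2.8]
opening: 0.0251
grip_force: 60.1
```

```bash
python3 -c "from loc import *;where()"
```

```text
t 11.20 bore mouth rel grasp (tool mm) [-29.702   -0.3029  83.266 ] F [-2.1745  1.0097 -2.8361] M [-0.2161 -0.6718  0.007 ]
```

step_arm(commands=[[14,[-1,0,0],0],[14,[-2,0,0],0],[14,[-3,0,0],0],[14,[-4,0,0],0],[14,[-4,0,0],0]], squeeze=20)

```text
t: 11.82
tool_pos: [0.5232, 0.1877, 0.3086]
tool_rot: [-2.466, -1.943, -0.009]
contact_force: [2.9, 7.4, 1.8]
opening: 0.0252
grip_force: 60.1
```

```bash
python3 -c "from loc import *;where()"
```

```text
t 11.82 bore mouth rel grasp (tool mm) [-28.6276  -0.2983  83.3892] F [ 7.8643  1.0744 -1.7821] M [-0.2203  1.5914 -0.0374]
```

step_arm(commands=[[29,[-1,0,0],0],[29,[-3,0,0],0],[29,[-5,0,0],0],[29,[-7,0,0],0]], squeeze=20)

```text
t: 12.32
tool_pos: [0.5215, 0.181, 0.3084]
tool_rot: [-2.465, -1.943, -0.009]
contact_force: [3.2, 9.2, 0.9]
opening: 0.0253
grip_force: 60.1
```

```bash
python3 -c "from loc import *;where()"
```

```text
t 12.32 bore mouth rel grasp (tool mm) [-21.7831  -0.1037  83.2942] F [ 9.7429  0.9679 -0.8263] M [-0.1652  1.9981 -0.0086]
```

step_arm(commands=[[29,[-2,0,0],0],[29,[-4,0,0],0],[29,[-6,0,0],0],[29,[-8,0,0],0],[29,[-8,0,0],0]], squeeze=20)

```text
t: 12.95
tool_pos: [0.5196, 0.1731, 0.3082]
tool_rot: [-2.465, -1.942, -0.009]
contact_force: [2.2, 7.0, 0.0]
opening: 0.0253
grip_force: 60.0
```

```bash
python3 - <<'E'
from loc import *
where()
sc=eyes.get_image("scene"); cv2.imwrite("pics/s5raw.png",sc[:,:,::-1])
cv2.imwrite("pics/s5.png",cv2.resize(sc[255:355,140:260,::-1],(720,600),interpolation=cv2.INTER_CUBIC))
E
```

```text
t 12.95 bore mouth rel grasp (tool mm) [-13.5985  -0.0347  83.1231] F [7.2823 0.507  0.0074] M [-0.2273  1.8052 -0.0236]
```

View pics/s5.png

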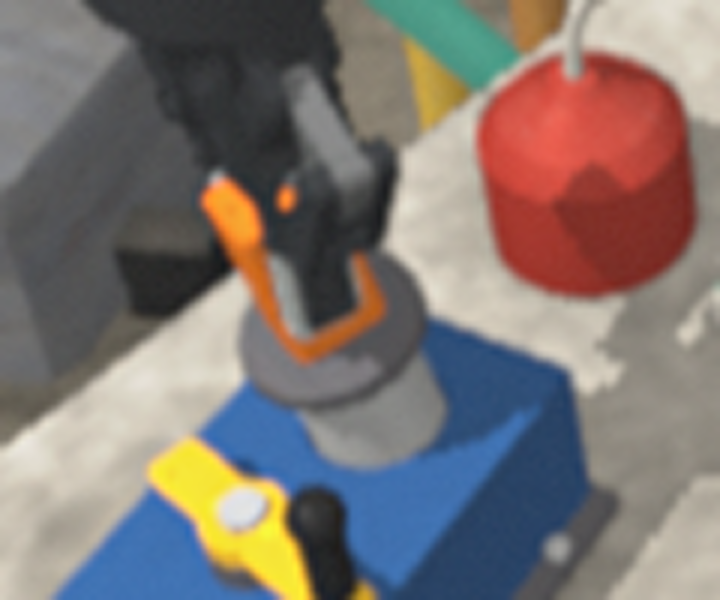

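The pin is straightening with its foot trapped in the bore; most of the lean is gone. Continuing.

step_arm(commands=[[29,[-2,0,0],0],[29,[-4,0,0],0],[29,[-6,0,0],0],[29,[-8,0,0],0],[29,[-10,0,0],0],[29,[-12,0,0],0],[29,[-12,0,0],0]], squeeze=20)

```text
t: 13.88
tool_pos: [0.5168, 0.1613, 0.3081]
tool_rot: [-2.466, -1.942, -0.008]
contact_force: [3.3, 7.0, -0.0]
opening: 0.0254
grip_force: 60.0
```

```bash
python3 -c "from loc import *;where()"
```

```text
t 13.88 bore mouth rel grasp (tool mm) [-1.2617 -0.0257 83.1112] F [7.5363 1.6091 0.0721] M [-0.2869  1.5764 -0.0138]
```

step_arm(commands=[[29,[0,0,2],0],[29,[0,0,4],0],[29,[0,0,6],0],[29,[0,0,8],0],[29,[0,0,8],0]], squeeze=20)

```text
t: 14.5
tool_pos: [0.5167, 0.1613, 0.2998]
tool_rot: [-2.466, -1.942, -0.008]
contact_force: [3.7, 6.3, -1.1]
opening: 0.0253
grip_force: 59.9
```

```bash
python3 -c "from loc import *;where()"
```

```text
t 14.50 bore mouth rel grasp (tool mm) [-1.2189  0.0235 74.8015] F [6.9868 2.1577 1.1771] M [-0.3826  1.6167 -0.0249]
```

step_arm(commands=[[29,[1,-0.5,2],0],[29,[1,-0.5,4],0],[29,[1,-0.5,6],0],[29,[1,-0.5,8],0],[29,[1,-0.5,10],0],[29,[1,-0.5,12],0],[29,[1,-0.5,14],0],[29,[1,-0.5,14],0]], squeeze=20)

```text
t: 15.5
tool_pos: [0.5165, 0.162, 0.2856]
tool_rot: [-2.467, -1.943, -0.006]
contact_force: [3.5, 4.1, -1.7]
opening: 0.0253
grip_force: 59.8
```

```bash
python3 -c "from loc import *;where()"
```

```text
t 15.50 bore mouth rel grasp (tool mm) [-1.4428  0.3055 60.6344] F [4.8334 2.3967 1.6795] M [-0.5959  1.3113 -0.0813]
```

step_arm(commands=[[29,[1,-0.5,3],0],[29,[1,-0.5,6],0],[29,[1,-0.5,9],0],[29,[1,-0.5,11],0],[29,[1,-0.5,12],0],[29,[1,-0.5,13],0],[29,[1,-0.5,13],0]], squeeze=20)

```text
t: 16.38
tool_pos: [0.5164, 0.1626, 0.2729]
tool_rot: [2.468, 1.944, 0.004]
contact_force: [4.0, 3.8, 0.2]
opening: 0.0257
grip_force: 59.9
```

```bash
python3 -c "from loc import *;where()"
```

```text
t 16.38 bore mouth rel grasp (tool mm) [-1.5787  0.4773 47.9225] F [ 4.5951  2.9889 -0.1819] M [-0.7426  1.0553 -0.0438]
```

step_arm(commands=[[29,[0,-0.5,1],0],[29,[0,-0.5,2],0],[29,[0,-0.5,3],0],[29,[0,-0.5,4],0],[29,[0,-0.5,4],0]], squeeze=20)

```text
t: 17.0
tool_pos: [0.5164, 0.1627, 0.2704]
tool_rot: [2.467, 1.944, 0.005]
contact_force: [2.6, 2.5, 6.3]
opening: 0.0255
grip_force: 60.9
```

```bash
python3 -c "from loc import *;where()"
```

```text
t 17.00 bore mouth rel grasp (tool mm) [-1.5657  0.4259 45.3872] F [ 3.0762  1.9614 -6.2704] M [-0.3819  0.8825 -0.1016]
```

step_arm(commands=[[29,[0,0,1],0],[29,[0,0,2],0],[29,[0,0,3],0],[29,[0,0,4],0],[29,[0,0,4],0]], squeeze=20)

```text
t: 17.62
tool_pos: [0.5168, 0.1628, 0.2703]
tool_rot: [2.467, 1.945, 0.003]
contact_force: [-8.0, -0.8, 24.2]
opening: 0.0254
grip_force: 63.5
```

```bash
python3 -c "from loc import *;where()"
```

```text
t 17.62 bore mouth rel grasp (tool mm) [-1.5771  0.2132 45.2609] F [ -2.6416  -7.4985 -24.2176] M [ 1.4825  0.1357 -0.2172]
```

step_arm(commands=[[29,[0,0,-3],0],[29,[0,0,-4],0],[60,[0,0,-4],0],[75,[0,0,-4],0],[75,[0,0,-4],0],[75,[0,0,-4],0],[75,[0,0,-10],0],[75,[0,0,-40],0],[75,[0,0,-80],0],[75,[0,0,-120],0],[0,[-120,0,-120],0],[0,[-120,0,-120],0]])

```text
t: 19.12
tool_pos: [0.4871, 0.045, 0.3863]
tool_rot: [2.464, 1.946, 0.003]
contact_force: [0.5, -0.0, -1.2]
opening: 0.0283
grip_force: 0.0
```

```bash
python3 - <<'E'
from loc import *
where()
sc=eyes.get_image("scene");t=eyes.get_image("top"); cv2.imwrite("pics/s6raw.png",sc[:,:,::-1]);cv2.imwrite("pics/t6raw.png",t[:,:,::-1])
a=cv2.resize(sc[255:405,140:270,::-1],(520,600),interpolation=cv2.INTER_CUBIC)
b=cv2.resize(t[195:265,145:215,::-1],(280,280),interpolation=cv2.INTER_CUBIC)
cv2.imwrite("pics/s6.png",np.hstack([a,np.vstack([b,np.zeros((320,280,3),np.uint8)])]))
E
```

```text
t 19.12 bore mouth rel grasp (tool mm) [120.0803   1.2855 161.3023] F [0.0914 0.4465 1.1881] M [-0.0074 -0.0227 -0.0253]
```

View pics/s6.png

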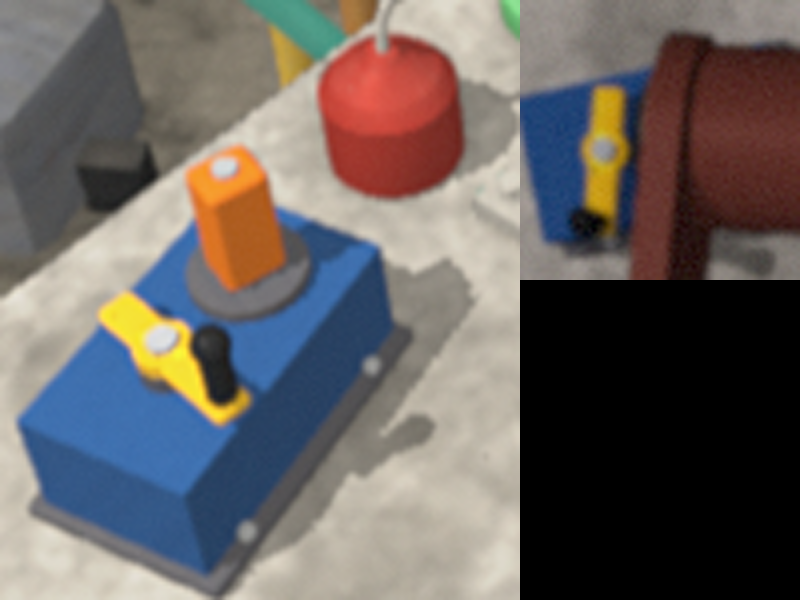

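The pin stands upright with its collar flat on the block, and the keeper is still open (knob ball at px (192.4,339.6) in scene, (160.9,250.1) in top). Now the geometry for the keeper push.

```bash
python3 - <<'E'
from loc import *
for n,p in(("scene",(192.4,339.6)),("top",(160.9,250.1))): print(n,plane(n,p,.123))
k,e=tri((192.4,339.6),(160.9,250.1));print(k,e)
H=np.array([.5037,.2195]);k2=(plane("scene",(192.4,339.6),.123)+plane("top",(160.9,250.1),.123))[:2]/2
r=k2-H;print("knob r",np.linalg.norm(r),"angle",np.degrees(np.arctan2(r[1],r[0])))
print(monitor.get_obs()["q"])
E
```

```text
scene [0.464  0.2179 0.123 ]
top [0.462  0.2225 0.123 ]
[0.4613 0.2206 0.1278] [np.float64(0.9925672663491001), np.float64(0.9925672663491454)]
knob r 0.04067963475683716 angle 179.0186570606808
[-0.0653 -0.2712  1.9439 -0.0017  1.4678  0.1764]
```

```bash
python3 -c "
from h import *
go((.442,.1956,.119),-39)"
```

```text
t 19.225 grasp [0.4868 0.0421 0.2305] ydir -13.838229514487484 shift [138.4764 -80.3831 111.1522] yaw 25.16177048551252
```

step_arm(commands=[[0,[46,-27,0],8],[0,[92,-54,0],17],[0,[138.5,-80.4,0],25.2],[0,[138.5,-80.4,0],25.2],[0,[138.5,-80.4,30],25.2],[0,[138.5,-80.4,60],25.2],[0,[138.5,-80.4,90],25.2],[0,[138.5,-80.4,105],25.2],[0,[138.5,-80.4,111],25.2],[0,[138.5,-80.4,111],25.2],[0,[138.5,-80.4,111],25.2]])

```text
t: 20.6
tool_pos: [0.4423, 0.1994, 0.275]
tool_rot: [2.832, 1.359, 0.004]
contact_force: [0.3, 0.3, 0.2]
opening: 0.0003
grip_force: 0.0
```

```bash
python3 - <<'E'
from h import *
go((.442,.1956,.119),-39)
o=monitor.get_obs();R=Rn.from_rotvec(o["tool_rot"]).as_matrix();g=o["tool_pos"]+.155*R[:,2];c=R[:,0]
print(o["contact_force"],o["opening"])
for a in(179,165,150,135,120,110,103):
    k=np.array([.5037+.042*np.cos(np.radians(a)),.2195+.042*np.sin(np.radians(a)),g[2]])
    print(a,R.T@(k-.018*c-g)*1000)
E
```

```text
t 20.6 grasp [0.4426 0.1995 0.12  ] ydir -38.722514071173904 shift [-3.4214  1.9519  1.0353] yaw 0.2774859288260956
[0.3025 0.2531 0.1505] 0.0003031303299746015
179 [10.126   1.9188  0.0541]
165 [18.9263 -3.3111  0.0632]
150 [29.4539 -6.3741  0.0784]
135 [40.4156 -6.6081  0.0982]
120 [51.0643 -3.9969  0.1212]
110 [57.6288 -0.7558  0.1375]
103 [61.8409  2.1693  0.1492]
```

Sweeping the knob along its arc.

step_arm(commands=[[0,[5,1.5,0],0],[0,[10,1.5,0],0],[0,[15,-1,0],0],[0,[20,-3.5,0],0],[0,[25,-5,0],0],[0,[30,-6.4,0],0],[0,[35,-6.6,0],0],[0,[40,-6.6,0],0],[0,[45,-5.5,0],0],[0,[50,-4,0],0],[0,[50,-4,0],0]])

```text
t: 21.98
tool_pos: [0.4706, 0.241, 0.2741]
tool_rot: [2.832, 1.359, 0.003]
contact_force: [0.2, -0.0, 0.4]
opening: 0.0
grip_force: 0.0
```

```bash
python3 - <<'E'
from h import *
o=monitor.get_obs();R=Rn.from_rotvec(o["tool_rot"]).as_matrix()
print(o["tool_pos"],R.T@o["contact_force"])
for a in(120,110,103):
    k=np.array([.5037+.042*np.cos(np.radians(a)),.2195+.042*np.sin(np.radians(a)),0])
    print(a,(R.T@(k-.018*R[:,0]-o["tool_pos"]))[:2]*1000)
E
```

```text
[0.4706 0.241  0.2741] [ 0.0805  0.1568 -0.4207]
120 [ 0.7666 -0.1371]
110 [7.3315 3.1033]
103 [11.544   6.0278]
```

step_arm(commands=[[0,[3,1.5,0],0],[0,[6,2.5,0],0],[0,[8,4,0],0],[0,[10,5,0],0]])

```text
t: 22.48
tool_pos: [0.4802, 0.2455, 0.2737]
tool_rot: [2.832, 1.359, -0.0]
contact_force: [-1.6, -0.3, -0.6]
opening: -0.0005
grip_force: 0.7
```

```bash
cat > k.py <<'E'
from h import *
o=monitor.get_obs();R=Rn.from_rotvec(o["tool_rot"]).as_matrix()
print(o["t"],o["tool_pos"],"F",R.T@o["contact_force"])
E
python3 k.py; python3 - <<'E'
from h import *
# is the keeper turning? yellow/black positions in scene
sc=cv2.cvtColor(eyes.get_image("scene"),cv2.COLOR_RGB2HSV)[290:400,130:270]
m=(sc[...,0]>22)&(sc[...,0]<34)&(sc[...,1]>150)&(sc[...,2]>150);p=np.argwhere(m)[:,::-1]+[130,290]
print(len(p),p.mean(0),"min/max x",p[p[:,0].argmin()],p[p[:,0].argmax()],"y",p[p[:,1].argmin()],p[p[:,1].argmax()])
d=np.cov(p.T.astype(float));print(np.linalg.eigh(d))
for a in(0,.15,.3):  # expected nose ends
    t=np.radians(103-180)+a; print(a,proj("scene",(.5037+.037*np.cos(t),.2195+.037*np.sin(t),.087)),proj("scene",(.5037-.042*np.cos(t),.2195-.042*np.sin(t),.123)))
E
```

```text
22.475 [0.4802 0.2455 0.2737] F [-1.1861 -1.0673  0.5921]
145 [183.7103 338.3931] min/max x [160 360] [194 328] y [188 326] [165 364]
EighResult(eigenvalues=array([  5.8916, 204.1392]), eigenvectors=array([[-0.7908, -0.612 ],
       [-0.612 ,  0.7908]]))
0 [192.4506 326.9437] [159.8486 346.932 ]
0.15 [189.7347 326.0823] [163.1555 348.0413]
0.3 [186.8066 325.5729] [166.767  348.7014]
```

step_arm(commands=[[0,[1,1,0],0],[0,[2,2,0],0],[0,[3,3,0],0],[0,[4,3,0],0],[0,[4,3,0],0]])

```text
t: 23.15
tool_pos: [0.4833, 0.2459, 0.2728]
tool_rot: [2.831, 1.36, -0.015]
contact_force: [-12.3, -7.5, 7.2]
opening: 0.0001
grip_force: 6.6
```

```bash
python3 k.py
```

```text
23.15 [0.4833 0.2459 0.2728] F [-13.6108  -4.9738  -7.0161]
```

step_arm(commands=[[0,[-3,-2,0],0],[0,[-15,-3,0],0],[0,[-25,-3,0],0],[0,[-25,-3,-40],0],[0,[-25,-3,-90],0],[0,[-70,-3,-140],0],[0,[-120,-3,-180],0],[0,[-170,-3,-180],0],[0,[-170,-3,-180],0]])

```text
t: 24.28
tool_pos: [0.3744, 0.1142, 0.4553]
tool_rot: [2.833, 1.353, 0.008]
contact_force: [0.3, -0.6, -0.0]
opening: 0.0001
grip_force: 0.0
```

```bash
python3 k.py; python3 - <<'E'
from h import *
I={n:eyes.get_image(n) for n in C}
for n,(x0,y0,x1,y1) in(("scene",(130,290,270,400)),("top",(140,195,225,270))):
    h=cv2.cvtColor(I[n],cv2.COLOR_RGB2HSV)[y0:y1,x0:x1]
    m=(h[...,0]>20)&(h[...,0]<34)&(h[...,1]>140)&(h[...,2]>120);p=np.argwhere(m)[:,::-1]+[x0,y0]
    if len(p)<30: print(n,len(p)); continue
    (vx,vy,cx,cy)=cv2.fitLine(p.astype(np.float32),cv2.DIST_L2,0,.01,.01).ravel();s=(p-[cx,cy])@[vx,vy]
    A,B=[plane(n,np.array([cx,cy])+q*np.array([vx,vy]),.087) for q in(s.min(),s.max())]
    print(n,len(p),A,B,"deg",np.degrees(np.arctan2(*(A-B)[[1,0]])))
hs=cv2.cvtColor(I["scene"],cv2.COLOR_RGB2HSV)
for nm in("scene0","s6raw",None):
    im=cv2.cvtColor(cv2.imread(f"pics/{nm}.png"),cv2.COLOR_BGR2HSV) if nm else hs
    def cen(m): return np.argwhere(m)[:,::-1].mean(0)
    w=im[220:310,210:320]
    print(nm,"can",cen(((w[...,0]<6)|(w[...,0]>174))&(w[...,1]>170)&(np.arange(110)<50)),"tape",cen((w[...,0]>45)&(w[...,0]<75)&(w[...,1]>120)))
w=hs[285:340,170:225];o=np.argwhere((w[...,0]>5)&(w[...,0]<18)&(w[...,1]>180)&(w[...,2]>120))[:,::-1]+[170,285];print("handle",len(o),o.mean(0),o.min(0),o.max(0))
w6=cv2.cvtColor(cv2.imread("pics/s6raw.png"),cv2.COLOR_BGR2HSV)[285:340,170:225];o=np.argwhere((w6[...,0]>5)&(w6[...,0]<18)&(w6[...,1]>180)&(w6[...,2]>120))[:,::-1]+[170,285];print("before",len(o),o.mean(0))
E
```

```text
24.275 [0.3744 0.1142 0.4553] F [-0.2572  0.6368  0.036 ]
scene 361 [0.4905 0.267  0.087 ] [0.5106 0.1806 0.087 ] deg 103.11916231369983
top 171 [0.4971 0.2565 0.087 ] [0.511  0.1864 0.087 ] deg 101.28712037324026
scene0 can [27.9593 66.4108] tape [nan nan]
s6raw can [27.7434 66.2659] tape [nan nan]
None can [27.7196 65.9324] tape [nan nan]
handle 488 [198.8463 310.2951] [187 292] [210 326]
before 487 [198.8665 310.3018]<stdin>:13: RuntimeWarning: Mean of empty slice.
  ret = um.true_divide(
```

```bash
python3 -c "
from station import finish_job
print(finish_job())"
```

```text
the job is handed in; nothing more can be done
None
```

The job is handed in: the pin is fully home and upright in the bore, the keeper is shut over its collar, and the arm is clear. The oil can did not move; my colour check missed the tape roll, but the arm went nowhere near it.

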